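Take the test ball's dish out of the inspection stand

TASK

The steel drop-test ball has been looked over under the inspection camera. Slide the stage out from under the lens all the way to its end stop, turn the ball's dish a quarter turn anticlockwise (seen from above) until it meets the stop of its twist-lock ring and is released, and lift it straight up, a hand's width clear of the ring. Move gently, so that the ball keeps resting in the middle of the dish all the while, leave the things lying round the stand alone, and finish while still holding the dish up in the gripper, level and still.

Things in the scene. Friction and masses are not known exactly. Their poses are not given: they have to be found in the camera images.
- stage (a joint): sliding stage, a 100 x 112 mm aluminium plate on two rods of the inspection stand, carrying the twist-lock ring and dish. Value = travel in m: 0 with the dish under the camera lens (as it starts), 0.150 at the end stop. It runs out along -y of ring_seat (to the robot's right), resists with about 2 N plus 8 N per m/s, and stays where it is left; its top is 44 mm above the table.
- stand: grey inspection stand, 130 x 310 mm, fixed; origin under its middle, y along the slide, x to its back. Solid and over the stage's inner end: camera on the vertical line x = 0, y = +0.075, 45 to 53 mm thick, from 0.16 to 0.29 m above the table, so about 65 mm above the ball; its arm runs back to a 24 mm column (up to 0.31 m) and 46 mm focus block at x = +0.088, y = +0.075.
- stage_handle (a point): the stage's handle, its grip's centre: upright black knob 17 mm in diameter, straight from 10 mm below to 10 mm above this point, top 15 mm above it, free all round above the stage's top, which is 24 mm below it. On a bracket at the stage's front corner, at x = -0.096, y = -0.041 of ring_seat; moves with the stage.
- ring_seat (a point): centre of the twist-lock ring's seat, on top of the stage, moves with it; z up, x to the back, y against the way out. Ring: 91 mm wide, 9 mm tall; a lip 5.5 to 9 mm above the seat with a 66 mm bore holds the dish's lugs down. Locked, they lie along x; turned anticlockwise from above they reach +y and -y, a stop at 92 degrees, below two notches: free to lift from about 82 degrees on. Play 2 mm.
- dish_grip (a point): the dish: aluminium hub 58 mm wide, 45 mm tall, about 0.16 kg. This point: on its axis, 32 mm above its underside (which starts on the seat). z up; x along its two lugs (14 wide, 4 thick, to 38 mm from the axis, at the foot); y across two flat ribbed grip faces at +-30.5 mm, 28 wide, 14 to 43 mm above the underside: grip there, fingertips at least 11 mm above the seat to clear the ring.
- ball_center (a point): centre of the loose steel ball, 20 mm in diameter, about 33 g, in the middle of the dish's top. It rolls freely there: the dished top is 32 mm above the dish's underside in the middle, rises at 6 degrees out to 15 mm from the axis, then at 16 degrees to 26.5 mm, with an upright rim to 45 mm; the ball stands out 7 mm above the rim.
- stapler: bystander: stapler 34 x 136 x 50 mm lying to the left of the stand, origin at the centre of its underside
- film_pack: bystander: flat film packet 150 x 85 x 8 mm to the right of the stand, origin at the centre of its underside
- phone: bystander: black phone 138 x 69 x 8 mm in front of the stand on the left, origin at the centre of its underside
- squeegee_card: bystander: blue squeegee card 55 x 85 x 12 mm in front of the right half of the stand, origin at the centre of its underside

How it is judged:
By the outcome, as a careful person would: the job done as asked, in the order asked, and still so for the second after the job is handed in, while the arm keeps its last pose, push and grip.
It also fails if it takes over 61 s, if anything falls off the work surface, if the arm or the gripper's body presses on something with over 40 N, if the wrist force passes 120 N, or if a joint passes its speed limit or range.

ROBOT

A 6-joint arm with a two-finger parallel gripper is mounted at the origin on a cart in front of the work surface, level with it; the furniture and walls round the work are solid. World frame = base frame: x ahead of the robot, y to its left, z up, the work surface at z = 0. Lengths are in m, angles in rad, forces in N, time in s.
With the tool pointing down it reaches from about 0.35 to 0.85 m from the base axis. Payload 8.1 kg.
Tool frame: the origin (TCP) lies at the very end of the fingers, on their centre line; the grasp point (between the pads) lies 19 mm behind it (robot.pinch_z is the distance from the TCP to the grasp point, in m); x points along the fingers, z is the direction in which the jaws open and shut, and the axes are right-handed (so a half turn about x gives the same grasp; the last joint's range is limited). The gripper opens to 93 mm and grips with 3 to 60 N. Pads are 15 mm wide; open, the fingers measure 128 mm over their backs; the gripper's body (75 mm by 188 mm) begins 65 mm behind the grasp point.
Start: joints at [-1.246, 0.13, 1.488, -0, 1.523, -0.085], TCP at [0.239, -0.55, 0.219] pointing down, gripper open.
Joint ranges: [-2.96, 2.96], [-0.89, 2.26], [0.02, 2.5], [-1.34, 4.48], [0, 2.73], [-2.66, 2.66]. Speed limits (rad/s): [2.39, 2.39, 2.79, 3.14, 3.14, 3.14].

INTERFACE

Orientations are given as a rotation vector (axis times angle).
In Python, from plant import robot, optics, ticket gives the robot as it stands.
- The arm moves only by the tool jog_arm, never from a script. Its argument "targets" is a list of rows, each a list of 7 numbers: the shift along the tool's x, y, z in cm, then the turn, a rotation vector about the tool's x, y, z in degrees, then the closure, from 0 (fully open) to 1 (shut). In form: [[dx, dy, dz, ax, ay, az, grip], ...]. A call has 1 to 5 rows; each row is the pose to reach, as a shift and turn from the pose measured when the call began, along the tool's axes at that moment; what a row does not reach only later rows make up. A row lasts 1/8 s, in which the tool goes at most 62.5 mm and 10.7 degrees, less where a joint would pass 70% of its speed; a pose out of reach is approached as far as the arm can. A call with a gripper value outside its range is refused whole. The fingers move at their own pace and stop on an object; "squeeze" is the grip in N (left out, the last holds). Time passes only in rows, so rows that repeat a pose let the fingers close. It gives the time, the measured TCP pose, the force and the opening at its end, in the units of the state.
- robot.read_state(): the state, without advancing time (a new reading comes with each control period).
- optics.read_camera(name): name is "scene" or "top"; returns a dict with "frame" (400x640x3 uint8, red, green, blue), "vertical_fov" (degrees; the focal length in pixels is half the picture's height over the tangent of half this angle, whatever the lens; pixels are square), "cx", "cy" (the principal point, pixels), "R" (3x3) and "t" (3): a world point X has camera coordinates R X + t. Camera axes: x right, y down, z forward; pixel columns grow to the right and rows downward; lengths in m; the calibration is good to about 2 mm. A picture is of the moment at which its call begins. There is no depth.
- ticket.close_job(): hands the job in, once; it reports no verdict.
The state is a dict: "t": time; "q": joint angles; "dq": joint speeds; "joint_torque": joint torques, N m; "tool_pos": TCP position; "orientation": TCP orientation; "force": force on the tool from outside, world axes, zero at the start; "wrist_torque": the same for the moment, N m; "opening": finger opening in m.
Only numpy, scipy, OpenCV 4.12 (cv2) and the standard library are available. Lean on these libraries where they do the work, as an engineer would, in place of code of your own. Each camera call takes 0.05 s, during which the arm holds its last target.

## Working session

There is one attempt and no reset: what is moved stays moved. The work goes in short steps, Python scripts to look and compute and a tool call to move; the robot and the scene stay as the last step left them, time stands still between calls to the robot, and variables do not carry over. Pictures are saved under pics/ and viewed, and the job is handed in when it is done.

Besides the shell and the picture viewer there is one more tool, called after "Call:" as name(argument=value, ...), one argument or row to a line, values as JSON. jog_arm: Moves the arm, as the interface text tells. Its arguments: {"type":"object","properties":{"targets":{"type":"array"},"squeeze":{"type":"number"}},"required":["targets"]}

```bash
ls; mkdir -p pics; python3 - <<'E'
from plant import robot, optics, ticket
import cv2, numpy as np
np.set_printoptions(precision=4,suppress=True)
s=robot.read_state(); print(s, robot.pinch_z)
for n in("scene","top"):
    c=optics.read_camera(n); cv2.imwrite(f"pics/{n}0.png",c["frame"][...,::-1]); print(n,c["vertical_fov"],c["cx"],c["cy"],c["R"],c["t"], -np.array(c["R"]).T@c["t"])
E
```

```text
pics
{'t': 0.0, 'q': array([-1.2464,  0.1312,  1.4893, -0.0001,  1.523 , -0.0854]), 'dq': array([-0.0003,  0.001 , -0.0002,  0.0006, -0.0016,  0.0008]), 'joint_torque': array([  0.0027, -55.9828, -49.176 ,   0.077 ,   0.0355,  -0.0001]), 'tool_pos': array([ 0.2389, -0.5498,  0.2176]), 'orientation': array([ 0.9033,  1.3772, -0.9016]), 'force': array([0.6828, 0.1823, 0.4333]), 'wrist_torque': array([-0.0363,  0.0255,  0.0634]), 'opening': 0.09312589700706658} 0.0188
scene 55.36611836538086 312.82080128596726 195.93416949620766 [[-0.8709 -0.4915  0.0012]
 [-0.2149  0.3785 -0.9003]
 [ 0.442  -0.7843 -0.4352]] [0.472  0.1815 0.696 ] [0.1424 0.7092 0.4658]
top 55.18922964433272 320.56706261854544 198.9437210820523 [[ 0.021  -0.9997  0.0121]
 [-0.9837 -0.0228 -0.1785]
 [ 0.1787 -0.0081 -0.9839]] [0.0412 0.5389 1.1293] [0.3274 0.0626 1.2068]
```

View pics/scene0.png

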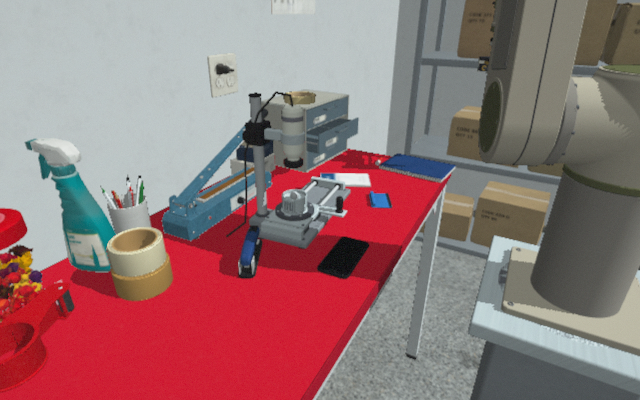

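View pics/top0.png

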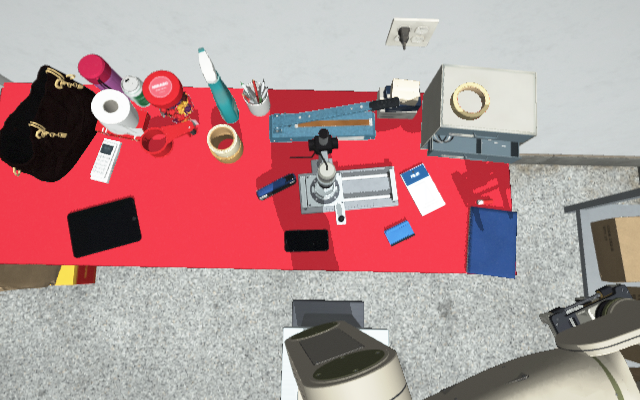

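The top view shows the stand at about (350,190), the handle near (341,213), the phone at (306,240) and the card at (399,233). I'll zoom in next.

```bash
python3 - <<'E'
import cv2
a=cv2.imread("pics/top0.png")[120:260,250:450]; cv2.imwrite("pics/top0z.png",cv2.resize(a,None,fx=4,fy=4,interpolation=cv2.INTER_CUBIC))
a=cv2.imread("pics/scene0.png")[80:280,230:400]; cv2.imwrite("pics/scene0z.png",cv2.resize(a,None,fx=3,fy=3,interpolation=cv2.INTER_CUBIC))
E
```

```text
(no output)
```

View pics/top0z.png

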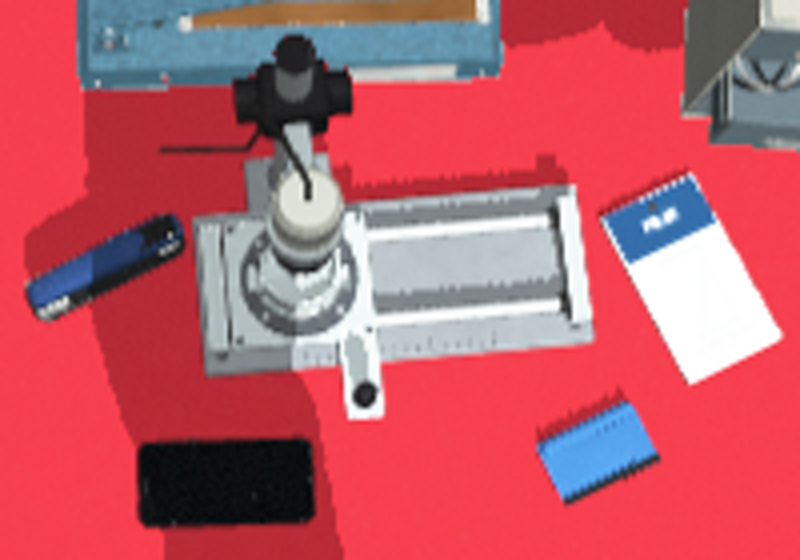

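View pics/scene0z.png

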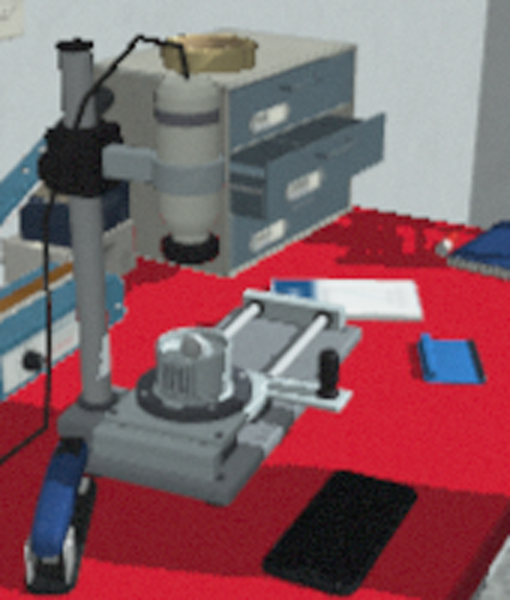

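```bash
cat > h.py <<'E'
from plant import robot, optics, ticket
import cv2, numpy as np
from scipy.spatial.transform import Rotation as Ro
np.set_printoptions(precision=4,suppress=True)
def cam(n,save=None):
    c=optics.read_camera(n); c["R"]=np.array(c["R"]);c["t"]=np.array(c["t"])
    if save: cv2.imwrite(f"pics/{save}.png",c["frame"][...,::-1])
    return c
def ray(c,u,v):
    f=200/np.tan(np.radians(c["vertical_fov"]/2))
    d=c["R"].T@np.array([(u-c["cx"])/f,(v-c["cy"])/f,1]); return -c["R"].T@c["t"],d/np.linalg.norm(d)
def onz(c,u,v,z):
    o,d=ray(c,u,v); return o+d*(z-o[2])/d[2]
def proj(c,X):
    f=200/np.tan(np.radians(c["vertical_fov"]/2))
    p=c["R"]@np.array(X)+c["t"]; return np.array([c["cx"]+f*p[0]/p[2],c["cy"]+f*p[1]/p[2]])
def tri(r1,r2):
    A=[];b=[]
    M=np.zeros((3,3));v=np.zeros(3)
    for o,d in(r1,r2):
        P=np.eye(3)-np.outer(d,d);M+=P;v+=P@o
    X=np.linalg.solve(M,v); return X,[np.linalg.norm((np.eye(3)-np.outer(d,d))@(X-o)) for o,d in(r1,r2)]
def zoom(src,dst,x0,y0,x1,y1,k):
    a=cv2.imread(f"pics/{src}.png")[y0:y1,x0:x1]; cv2.imwrite(f"pics/{dst}.png",cv2.resize(a,None,fx=k,fy=k,interpolation=cv2.INTER_CUBIC))
E
python3 - <<'E'
from h import *
t=cam("top");s=cam("scene")
T=lambda u,v:(250+(u+.5)/4-.5,120+(v+.5)/4-.5)
S=lambda u,v:(230+(u+.5)/3-.5,80+(v+.5)/3-.5)
print("handle top", onz(t,*T(365,391),.083), tri(ray(t,*T(365,391)),ray(s,*S(330,353))))
for n,p,z in[("ringL",(241,285),.053),("ringR",(358,285),.053),("ringBot",(299,336),.053),
 ("baseFL",(209,368),.02),("baseFR",(592,337),.02),("baseBR",(577,190),.03),
 ("stageFR",(378,352),.044),("stageBR",(365,215),.044),("stageFL",(232,362),.044),("stageBL",(225,222),.044),
 ("phone1",(138,525),.008),("phone2",(313,522),.008),("phoneTL",(140,442),.008),("card",(537,442),.012),("cardB",(567,503),.012),("cardR",(660,457),.012),("cardT",(622,403),.012)]:
    print(n,onz(t,*T(*p),z))
# dish top edges in scene; ball
print("ball", tri(ray(t,*T(300,272)),ray(s,*S(192,345))))
hsv=cv2.cvtColor(t["frame"],cv2.COLOR_RGB2HSV)
E
python3 -c "
from h import *
zoom('top0','top0y',290,150,360,225,10);zoom('scene0','scene0y',270,170,350,245,9)"
```

```text
handle top [ 0.4774 -0.008   0.083 ] (array([ 0.4769, -0.0084,  0.0808]), [np.float64(0.0009140415201736343), np.float64(0.0009140415201736475)])
ringL [0.5614 0.0865 0.053 ]
ringR [ 0.5635 -0.0035  0.053 ]
ringBot [0.5227 0.0411 0.053 ]
baseFL [0.5012 0.1105 0.02  ]
baseFR [ 0.5328 -0.1904  0.02  ]
baseBR [ 0.6494 -0.1781  0.03  ]
stageFR [ 0.5131 -0.0201  0.044 ]
stageBR [ 0.6213 -0.0088  0.044 ]
stageFL [0.5028 0.092  0.044 ]
stageBL [0.6131 0.1004 0.044 ]
phone1 [0.3787 0.1624 0.008 ]
phone2 [0.3839 0.0266 0.008 ]
phoneTL [0.4432 0.1632 0.008 ]
card [ 0.4497 -0.1477  0.012 ]
cardB [ 0.4027 -0.1707  0.012 ]
cardR [ 0.4401 -0.2441  0.012 ]
cardT [ 0.482 -0.215  0.012]
ball (array([0.5668, 0.0426, 0.0872]), [np.float64(0.0015268624730544597), np.float64(0.0015268624730543341)])
```

View pics/top0y.png

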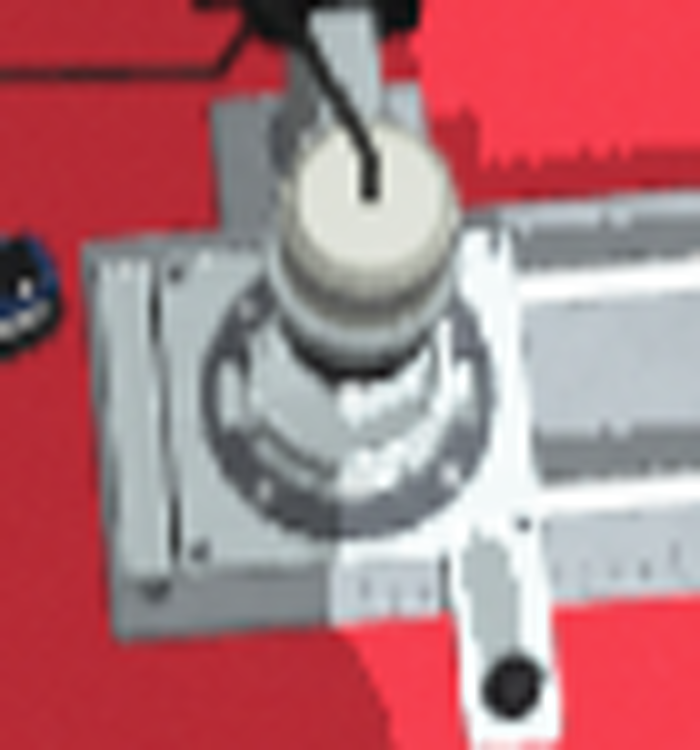

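View pics/scene0y.png

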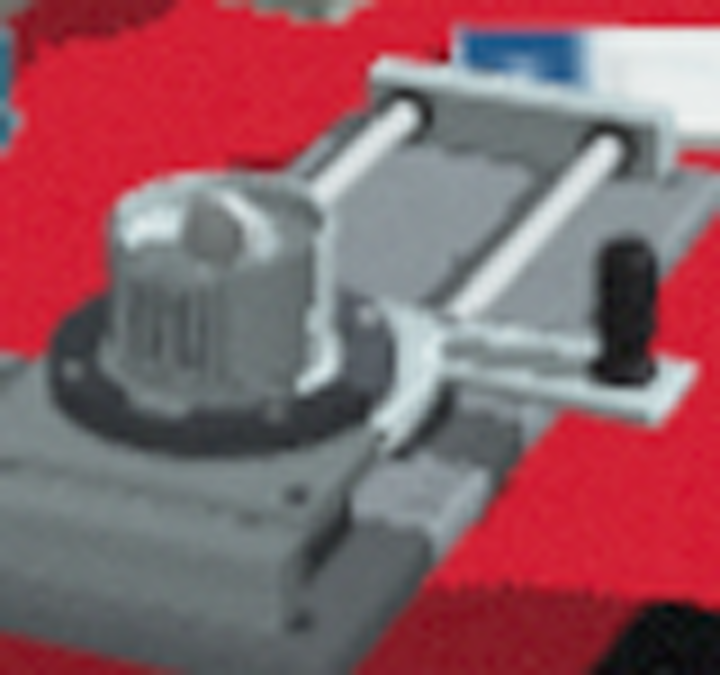

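```bash
python3 - <<'E'
from h import *
s=robot.read_state();R=Ro.from_rotvec(s["orientation"]).as_matrix();print(R)
print(np.degrees(np.arctan2(R[1,2],R[0,2])),np.degrees(s["q"]))
yaw=np.radians(6);sy=np.array([-np.sin(yaw),np.cos(yaw)])
tgt=np.array([.4771,-.0082,.17])
print(R.T@(tgt-s["tool_pos"]))
E
```

```text
[[-0.0004  0.9172  0.3984]
 [ 0.0011  0.3984 -0.9172]
 [-1.      0.0001 -0.0012]]
-66.52183596720296 [-71.4139   7.4993  85.3053  -0.0006  87.2621  -4.8921]
[ 0.0485  0.4343 -0.402 ]
```

Call:
jog_arm(
  targets=[
    [0, 4, -3.7, 3, 0, 0, 0],
    [0, 8.5, -7.9, 7, 0, 0, 0],
    [0, 13, -12, 11, 0, 0, 0],
    [0, 17.4, -16.1, 15, 0, 0, 0],
    [0, 21.7, -20.1, 17.5, 0, 0, 0],
  ],
)

```text
t: 0.82
tool_pos: [0.3583, -0.2773, 0.2182]
orientation: [1.134, 1.257, -1.133]
force: [1.8, -0.1, 0.1]
opening: 0.093
```

```bash
cat >> h.py <<'E'
def go(xyz,yawdeg,vert=True):
    """needed shift (cm, tool axes) and rotvec deg for TCP at xyz, pointing down, jaw yaw"""
    s=robot.read_state();R=Ro.from_rotvec(s["orientation"]).as_matrix()
    y=np.radians(yawdeg);z=np.array([np.cos(y),np.sin(y),0]);x=np.array([0,0,-1.]);Rt=np.c_[x,np.cross(z,x),z]
    print("t",s["t"],"pos",s["tool_pos"],"F",s["force"],"open",s["opening"],"yaw",np.degrees(np.arctan2(R[1,2],R[0,2])))
    print("shift",R.T@(np.array(xyz)-s["tool_pos"])*100,"turn",np.degrees(Ro.from_matrix(R.T@Rt).as_rotvec()))
E
python3 -c "
from h import *
go([.4771,-.0082,.13],-84)"
```

```text
t 0.825 pos [ 0.3583 -0.2773  0.2182] F [ 1.8049 -0.1043  0.1048] open 0.09301483033363203 yaw -84.14217284084029
shift [  8.8446  14.5628 -25.5487] turn [-0.1422 -0.0571 -0.0046]
```

Call:
jog_arm(
  targets=[
    [1, 3, -5, 0, 0, 0, 0],
    [2.5, 6, -10.3, 0, 0, 0, 0],
    [4.5, 9, -15.6, 0, 0, 0, 0],
    [6.5, 12, -21, 0, 0, 0, 0],
    [8.8, 14.6, -25.5, 0, 0, 0, 0],
  ],
)

```text
t: 1.45
tool_pos: [0.4784, -0.0066, 0.1304]
orientation: [1.135, 1.255, -1.132]
force: [0.5, 0.1, -0.4]
opening: 0.0932
```

Call:
jog_arm(
  targets=[
    [0, 0, 0, 0, 0, 0, 0],
    [0, 0, 0, 0, 0, 0, 0],
  ],
)

```text
t: 1.7
tool_pos: [0.4782, -0.0066, 0.1304]
orientation: [1.133, 1.256, -1.131]
force: [-0.2, 0.1, 0.9]
opening: 0.0932
```

```bash
python3 -c "
from h import *
go([.4771,-.0082,.052],-84)
c=cam('top','top1');cam('scene','scene1')
zoom('top1','top1z',280,140,400,250,6);zoom('scene1','scene1z',250,100,380,240,5)"
```

```text
t 1.7 pos [ 0.4782 -0.0066  0.1304] F [-0.213   0.1096  0.8582] open 0.09316791535237484 yaw -84.04246345471203
shift [ 7.8363 -0.1369  0.1513] turn [-0.0425 -0.0152 -0.065 ]
```

View pics/top1z.png

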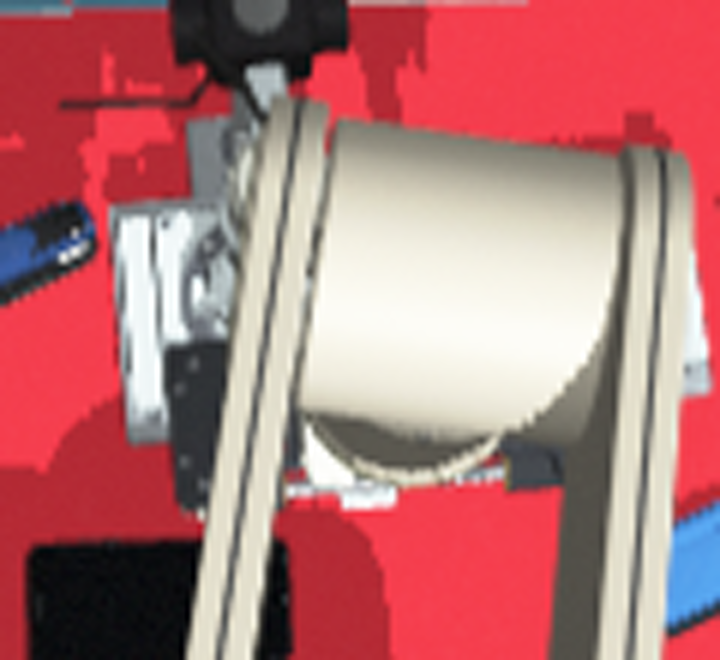

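View pics/scene1z.png

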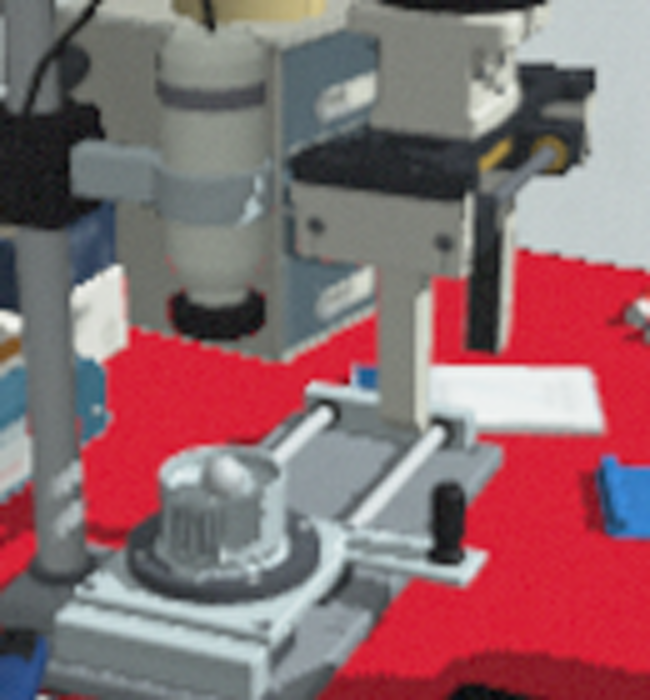

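```bash
python3 -c "
from h import *
t=cam('top')
for z in(.3,.4,.5): print(onz(t,336,161,z),onz(t,300,180,z),onz(t,300,157,z))
zoom('scene1','scene1w',220,0,640,300,1.9)"
```

```text
[0.5876 0.0192 0.3   ] [0.5377 0.106  0.3   ] [0.5956 0.1078 0.3   ]
[0.5589 0.024  0.4   ] [0.5145 0.1012 0.4   ] [0.566  0.1028 0.4   ]
[0.5302 0.0288 0.5   ] [0.4913 0.0964 0.5   ] [0.5364 0.0978 0.5   ]
```

View pics/scene1w.png

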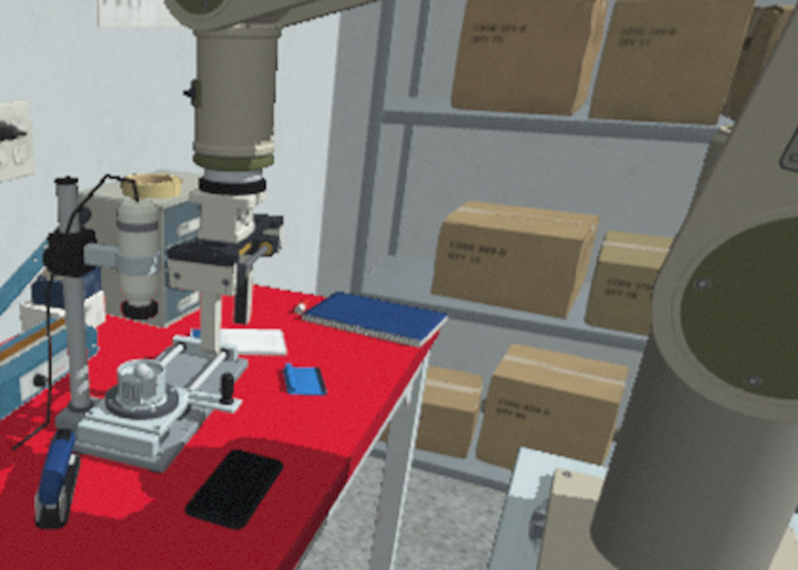

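Call:
jog_arm(
  targets=[
    [2, -0.1, 0.1, 0, 0, 0, 0],
    [4, -0.1, 0.15, 0, 0, 0, 0],
    [6, -0.1, 0.15, 0, 0, 0, 0],
    [7.3, -0.1, 0.15, 0, 0, 0, 0],
    [7.7, -0.1, 0.15, 0, 0, 0, 0],
  ],
)

```text
t: 2.48
tool_pos: [0.4777, -0.0101, 0.0538]
orientation: [1.137, 1.253, -1.134]
force: [0.3, 0.8, -0.0]
opening: 0.0931
```

Call:
jog_arm(
  targets=[
    [0, 0, 0, 0, 0, 0, 0.4],
    [0, 0, 0, 0, 0, 0, 0.6],
    [0, 0, 0, 0, 0, 0, 0.7],
    [0, 0, 0, 0, 0, 0, 0.75],
    [0, 0, 0, 0, 0, 0, 0.8],
  ],
  squeeze=8,
)

```text
t: 3.1
tool_pos: [0.4778, -0.0101, 0.054]
orientation: [1.137, 1.253, -1.133]
force: [0.2, -1.2, 0.5]
opening: 0.0474
```

```bash
python3 -c "
from h import *
go([.4771,-.0082,.052],-84)
c=cam('scene','scene2')
zoom('scene2','scene2z',250,100,380,240,5)"
```

```text
t 3.1 pos [ 0.4778 -0.0101  0.054 ] F [ 0.2394 -1.1784  0.451 ] open 0.04741667733064994 yaw -84.28308754664714
shift [ 0.197  -0.0523 -0.194 ] turn [-0.2831 -0.0017 -0.1474]
```

View pics/scene2z.png

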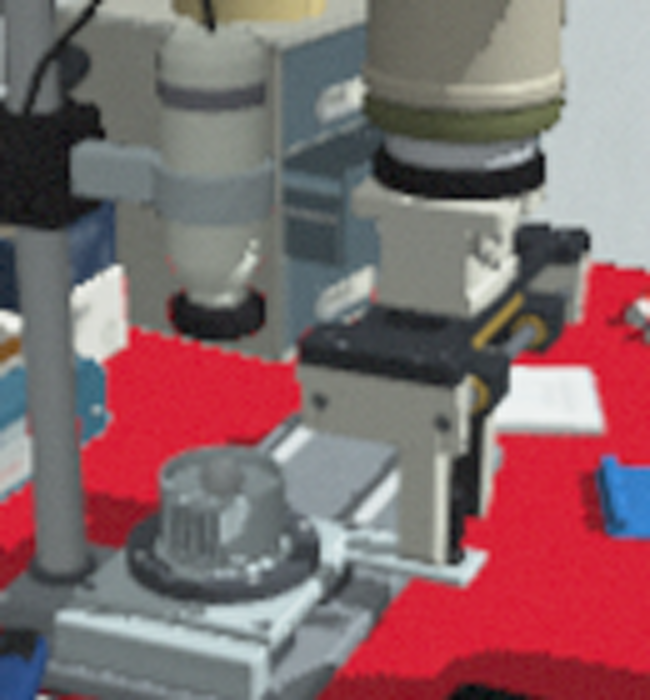

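Call:
jog_arm(
  targets=[
    [0, 0, 0, 0, 0, 0, 0.65],
    [0, 0, 0, 0, 0, 0, 0.71],
    [0, 0, 0, 0, 0, 0, 0.76],
    [0, 0, 0, 0, 0, 0, 0.8],
    [0, 0, 0, 0, 0, 0, 0.84],
  ],
  squeeze=8,
)

```text
t: 3.78
tool_pos: [0.4777, -0.0098, 0.0539]
orientation: [1.137, 1.253, -1.133]
force: [1.6, 2.2, 0.0]
opening: 0.0169
```

Call:
jog_arm(
  targets=[
    [0, 0, 0, 0, 0, 0, 0.9],
    [0, 0, 0, 0, 0, 0, 0.95],
  ],
  squeeze=15,
)

```text
t: 4.03
tool_pos: [0.4777, -0.0098, 0.0539]
orientation: [1.137, 1.253, -1.133]
force: [1.3, 0.7, -0.7]
opening: 0.0163
```

```bash
python3 -c "
from h import *
y=np.radians(6);go(np.array([.4778,-.0101,.054])+.15*np.array([np.sin(y),-np.cos(y),0]),-84)
c=cam('scene','scene3')
zoom('scene3','scene3z',260,150,380,240,6)"
```

```text
t 4.025 pos [ 0.4777 -0.0098  0.0539] F [ 1.3447  0.6789 -0.7157] open 0.01627698017347714 yaw -84.28215029281147
shift [-0.0177  0.0762 15.0289] turn [-0.2822 -0.0277 -0.1425]
```

View pics/scene3z.png

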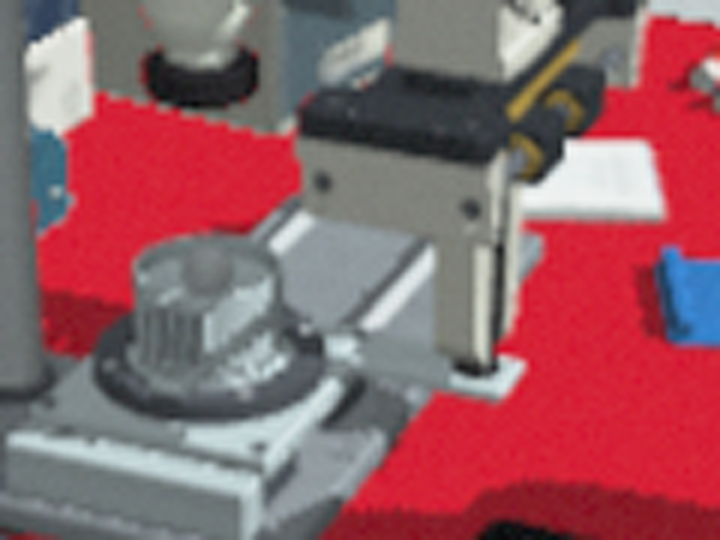

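Call:
jog_arm(
  targets=[
    [0, 0, 0.1, 0, 0, 0, 0.95],
    [0, 0, 0.4, 0, 0, 0, 0.95],
    [0, 0, 0.9, 0, 0, 0, 0.95],
    [0, 0.01, 1.5, 0, 0, 0, 0.95],
    [0, 0.01, 2.2, 0, 0, 0, 0.95],
  ],
)

```text
t: 4.7
tool_pos: [0.4802, -0.0322, 0.0539]
orientation: [1.137, 1.253, -1.133]
force: [1.7, 3.1, -1.5]
opening: 0.016
```

```bash
python3 -c "
from h import *
y=np.radians(6);go(np.array([.4777,-.0098,.0539])+.15*np.array([np.sin(y),-np.cos(y),0]),-84)
print(robot.read_state()['dq'])
c=cam('scene','scene4')
zoom('scene4','scene4z',260,150,380,240,6)"
```

```text
t 4.7 pos [ 0.4802 -0.0322  0.0539] F [ 1.6633  3.1413 -1.4813] open 0.015992597030973714 yaw -84.28504080477467
shift [-0.0069  0.0455 12.7492] turn [-0.2851 -0.0294 -0.1607]
[-0.1152  0.0245 -0.0263  0.0029 -0.0019 -0.1153]
```

View pics/scene4z.png

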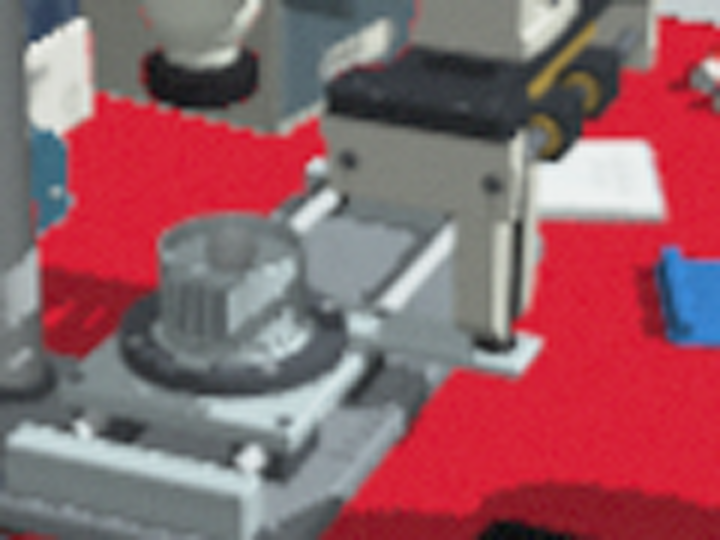

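Call:
jog_arm(
  targets=[
    [0, 0, 0.6, 0, 0, 0, 0.95],
    [0, 0, 1.2, 0, 0, 0, 0.95],
    [0, 0.01, 1.8, 0, 0, 0, 0.95],
    [0, 0.01, 2.4, 0, 0, 0, 0.95],
    [0, 0.01, 3.0, 0, 0, 0, 0.95],
  ],
)

```text
t: 5.38
tool_pos: [0.4837, -0.0632, 0.0539]
orientation: [1.137, 1.252, -1.133]
force: [4.8, 3.2, -3.7]
opening: 0.0165
```

Call:
jog_arm(
  targets=[
    [0, 0, 0.6, 0, 0, 0, 0.95],
    [0, 0, 1.2, 0, 0, 0, 0.95],
    [0, 0.01, 1.8, 0, 0, 0, 0.95],
    [0, 0.01, 2.4, 0, 0, 0, 0.95],
    [0, 0.01, 3.0, 0, 0, 0, 0.95],
  ],
)

```text
t: 6.0
tool_pos: [0.4871, -0.0934, 0.054]
orientation: [1.138, 1.252, -1.133]
force: [5.1, 2.4, -4.1]
opening: 0.0163
```

Call:
jog_arm(
  targets=[
    [0, 0, 0.6, 0, 0, 0, 0.95],
    [0, 0, 1.2, 0, 0, 0, 0.95],
    [0, 0.01, 1.8, 0, 0, 0, 0.95],
    [0, 0.01, 2.4, 0, 0, 0, 0.95],
    [0, 0.01, 3.0, 0, 0, 0, 0.95],
  ],
)

```text
t: 6.62
tool_pos: [0.4905, -0.1235, 0.0539]
orientation: [1.138, 1.251, -1.132]
force: [4.8, 3.6, -4.2]
opening: 0.0163
```

```bash
python3 -c "
from h import *
y=np.radians(6);go(np.array([.4777,-.0098,.0539])+.15*np.array([np.sin(y),-np.cos(y),0]),-84)
c=cam('scene','scene5')
zoom('scene5','scene5z',260,130,380,220,6)"
```

```text
t 6.625 pos [ 0.4905 -0.1235  0.0539] F [ 4.813   3.5509 -4.227 ] open 0.01628746030063142 yaw -84.30090587531835
shift [ 0.0036 -0.0615  3.5602] turn [-0.3009  0.0008 -0.2643]
```

View pics/scene5z.png

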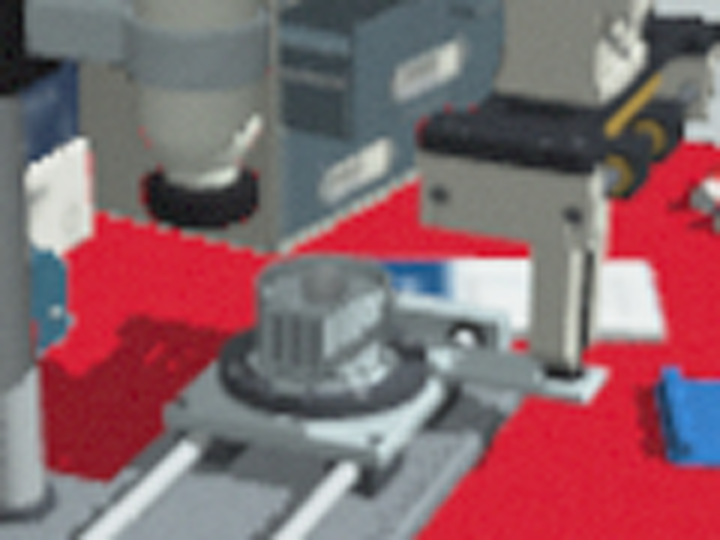

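Call:
jog_arm(
  targets=[
    [0, 0.02, 0.6, 0, 0, 0, 0.95],
    [0, 0.04, 1.2, 0, 0, 0, 0.95],
    [0, 0.06, 1.8, 0, 0, 0, 0.95],
    [0, 0.06, 2.3, 0, 0, 0, 0.95],
    [0, 0.06, 2.7, 0, 0, 0, 0.95],
  ],
)

```text
t: 7.3
tool_pos: [0.4936, -0.1514, 0.0539]
orientation: [1.138, 1.251, -1.133]
force: [0.5, 2.1, -0.5]
opening: 0.0164
```

Call:
jog_arm(
  targets=[
    [0, 0, 0.25, 0, 0, 0, 0.95],
    [0, 0.0, 0.4, 0, 0, 0, 0.95],
    [0, 0.0, 0.5, 0, 0, 0, 0.95],
  ],
)

```text
t: 7.68
tool_pos: [0.4942, -0.1564, 0.0539]
orientation: [1.138, 1.251, -1.133]
force: [2.8, 2.0, -1.4]
opening: 0.0162
```

Call:
jog_arm(
  targets=[
    [0, 0, 0.1, 0, 0, 0, 0.95],
    [0, 0.0, 0.2, 0, 0, 0, 0.95],
  ],
)

```text
t: 7.92
tool_pos: [0.4944, -0.1576, 0.0539]
orientation: [1.138, 1.252, -1.132]
force: [1.5, 9.5, 1.9]
opening: 0.0162
```

Call:
jog_arm(
  targets=[
    [0, 0, 0.05, 0, 0, 0, 0.95],
    [0, 0.0, 0.15, 0, 0, 0, 0.95],
    [0, 0.0, 0.15, 0, 0, 0, 0.95],
  ],
)

```text
t: 8.3
tool_pos: [0.4944, -0.1576, 0.0539]
orientation: [1.14, 1.254, -1.131]
force: [0.8, 9.1, 2.4]
opening: 0.0165
```

```bash
python3 -c "
from h import *
y=np.radians(6);go(np.array([.4777,-.0098,.0539])+.15*np.array([np.sin(y),-np.cos(y),0]),-84)
c=cam('scene','scene6')
zoom('scene6','scene6z',280,130,380,210,7)"
```

```text
t 8.3 pos [ 0.4944 -0.1576  0.0539] F [0.8248 9.0984 2.3925] open 0.016544031819754154 yaw -84.28852206453587
shift [-0.0024 -0.1105  0.1292] turn [-0.2889 -0.1935 -0.2297]
```

View pics/scene6z.png

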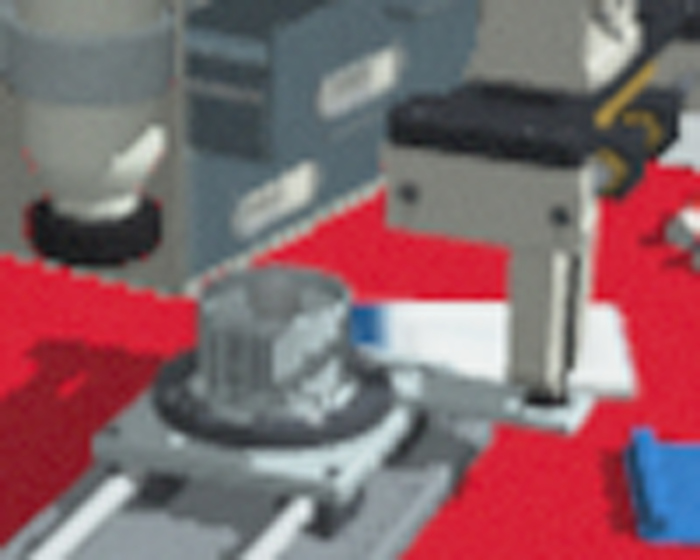

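Call:
jog_arm(
  targets=[
    [0, 0, 0, 0, 0, 0, 0.6],
    [0, 0, 0, 0, 0, 0, 0.4],
    [0, 0, 0, 0, 0, 0, 0.2],
    [0, 0, 0, 0, 0, 0, 0],
  ],
)

```text
t: 8.85
tool_pos: [0.4943, -0.1578, 0.0539]
orientation: [1.14, 1.254, -1.131]
force: [-0.2, 0.4, 0.4]
opening: 0.0516
```

Call:
jog_arm(
  targets=[
    [-2, 0, 0, 0, 0, 0, 0],
    [-5, 0, 0, 0, 0, 0, 0],
    [-8, 0, 0, 0, 0, 0, 0],
    [-8, -4, 0, 0, 0, 0, 0],
    [-8, -9, 0, 0, 0, 0, 0],
  ],
)

```text
t: 9.48
tool_pos: [0.4042, -0.1674, 0.1342]
orientation: [1.139, 1.253, -1.13]
force: [0.1, -0.5, 0.9]
opening: 0.0927
```

```bash
python3 -c "
from h import *
go([.585,-.107,.15],-84)
cam('scene','scene7');cam('top','top7')
zoom('scene7','scene7z',280,130,380,210,7);zoom('top7','top7z',310,130,420,230,7)"
```

```text
t 9.475 pos [ 0.4042 -0.1674  0.1342] F [ 0.103  -0.5134  0.9061] open 0.09271951957651171 yaw -84.24149344361457
shift [-1.4821 18.6052 -4.1978] turn [-0.2418 -0.1183 -0.2786]
```

View pics/scene7z.png

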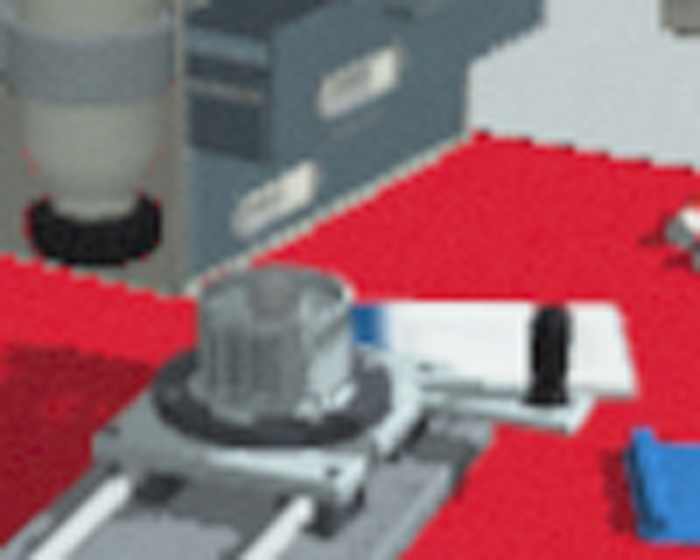

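View pics/top7z.png

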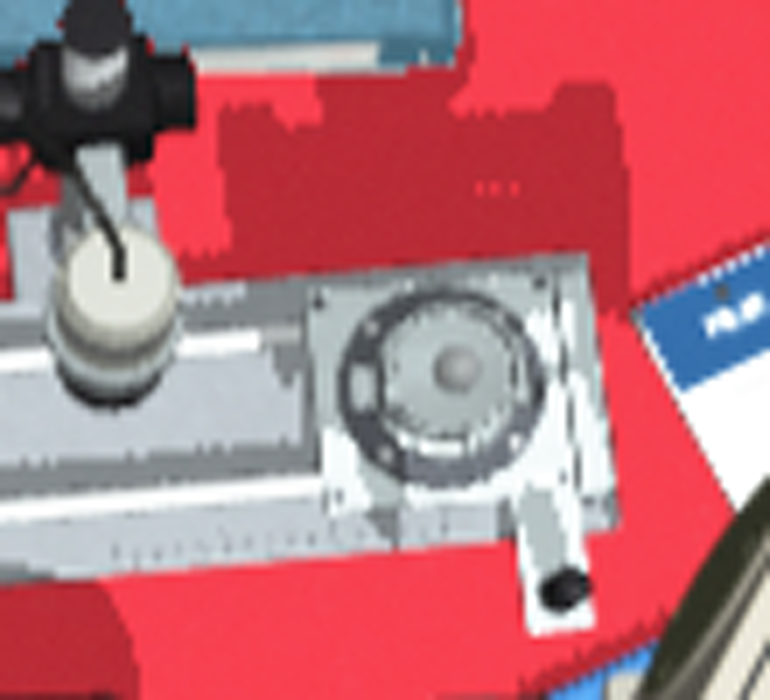

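```bash
python3 -c "
from h import *
t=cam('top');s=cam('scene')
T=lambda u,v:(310+(u+.5)/7-.5,130+(v+.5)/7-.5)
S=lambda u,v:(280+(u+.5)/7-.5,130+(v+.5)/7-.5)
print('ring',onz(t,*T(441.5,388),.051))
print('ball',onz(t,*T(458,370),.086),tri(ray(t,*T(458,370)),ray(s,*S(274,287))))
print('handle',onz(t,*T(566,588),.081),tri(ray(t,*T(566,588)),ray(s,*S(553,307))))
for y in(6,6.4): print(np.array([.4943,-.1578])+Ro.from_euler('z',y,degrees=True).as_matrix()[:2,:2]@[.096,.041])
for n,p in[('FR',(618,525)),('FL0',(100,572)),('stBL',(312,290)),('stFL',(330,512)),('BR',(588,255)),('stBR',(562,272))]: print(n,onz(t,*T(*p),.03 if n in('FR','FL0','BR') else .044))
# project expected dish rim circle and ring
im=cv2.imread('pics/top7z.png')
for c,r,z in(((.5849,-.1065),.029,.089),((.5849,-.1065),.0455,.053),((.5849,-.1065),.001,.086)):
    pts=[(proj(t,(c[0]+r*np.cos(a),c[1]+r*np.sin(a),z))-[310,130])*7+3 for a in np.linspace(0,6.28,60)]
    cv2.polylines(im,[np.array(pts).round().astype(int)],True,(0,255,0),1)
cv2.imwrite('pics/top7o.png',im)
"
```

```text
ring [ 0.5849 -0.1072  0.051 ]
ball [ 0.5852 -0.1092  0.086 ] (array([ 0.5848, -0.1083,  0.0903]), [np.float64(0.0006124413021887551), np.float64(0.0006124413021887033)])
handle [ 0.4924 -0.1555  0.081 ] (array([ 0.4919, -0.1548,  0.0846]), [np.float64(4.548123267843606e-06), np.float64(4.548123268101928e-06)])
[ 0.5855 -0.107 ]
[ 0.5851 -0.1064]
FR [ 0.5288 -0.189   0.03  ]
FL0 [0.5024 0.0418 0.03  ]
stBL [ 0.63   -0.0503  0.044 ]
stFL [ 0.5293 -0.0588  0.044 ]
BR [ 0.653  -0.1772  0.03  ]
stBR [ 0.641  -0.1626  0.044 ]
```

View pics/top7o.png

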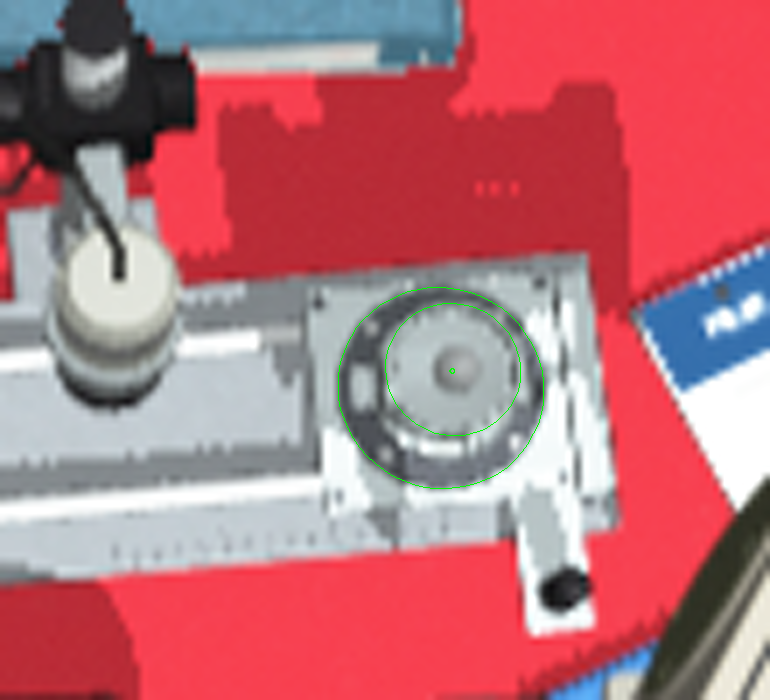

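Call:
jog_arm(
  targets=[
    [0, 4, -1, 0, 0, 0, 0],
    [0, 8.5, -2, 0, 0, 0, 0],
    [0, 13, -3, 0, 0, 0, 0],
    [0, 17, -4, 0, 0, 0, 0],
    [0, 18.6, -4.2, -0.3, 0, 0, 0],
  ],
)

```text
t: 10.3
tool_pos: [0.5882, -0.1059, 0.1344]
orientation: [1.136, 1.255, -1.126]
force: [0.3, -0.2, 0.2]
opening: 0.0932
```

Call:
jog_arm(
  targets=[
    [0, 0, 0, 0, 0, 0, 0],
    [0, 0, 0, 0, 0, 0, 0],
  ],
)

```text
t: 10.55
tool_pos: [0.5882, -0.1057, 0.134]
orientation: [1.135, 1.256, -1.126]
force: [0.9, -0.0, 0.2]
opening: 0.0928
```

```bash
python3 -c "
from h import *
go([.585,-.1069,.058],-83.8)
cam('scene','scene8')
zoom('scene8','scene8z',270,110,390,210,6)"
```

```text
t 10.55 pos [ 0.5882 -0.1057  0.134 ] F [ 0.8934 -0.0436  0.1736] open 0.09277915480507902 yaw -83.93602801139353
shift [ 7.5941 -0.372   0.1012] turn [-0.1364 -0.1538 -0.2957]
```

View pics/scene8z.png

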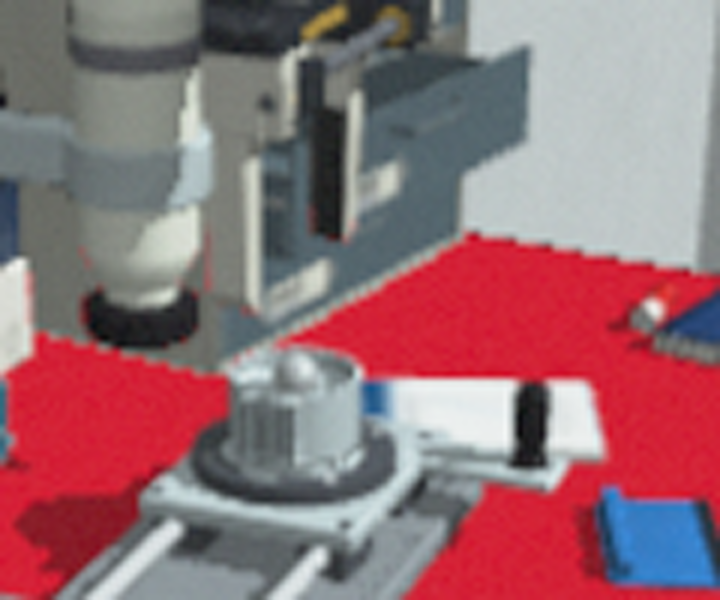

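Call:
jog_arm(
  targets=[
    [0.5, -0.37, 0.1, -0.1, -0.15, -0.3, 0],
    [2, -0.37, 0.1, -0.1, -0.15, -0.3, 0],
    [4, -0.37, 0.1, -0.1, -0.15, -0.3, 0],
    [5.5, -0.37, 0.1, -0.1, -0.15, -0.3, 0],
    [6.5, -0.37, 0.1, -0.1, -0.15, -0.3, 0],
  ],
)

```text
t: 11.22
tool_pos: [0.5837, -0.1069, 0.0671]
orientation: [1.129, 1.26, -1.131]
force: [0.1, 0.1, 0.6]
opening: 0.0928
```

```bash
python3 -c "
from h import *
go([.585,-.1069,.058],-83.8)
cam('scene','scene9');cam('top','top9')
zoom('scene9','scene9z',280,120,380,210,7);zoom('top9','top9z',310,130,420,230,7)"
```

```text
t 11.225 pos [ 0.5837 -0.1069  0.0671] F [0.1123 0.0755 0.5962] open 0.09277810621427765 yaw -83.86275554229579
shift [0.9082 0.1291 0.0145] turn [-0.0627 -0.0454  0.1179]
```

View pics/scene9z.png

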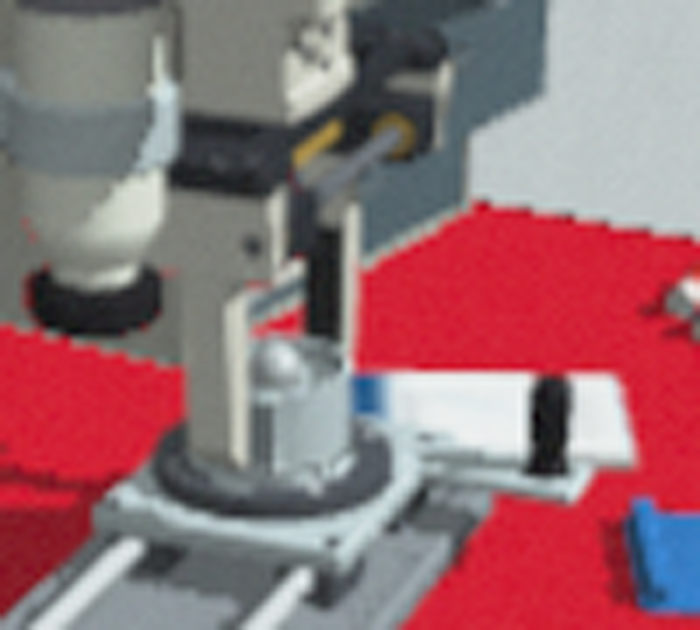

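View pics/top9z.png

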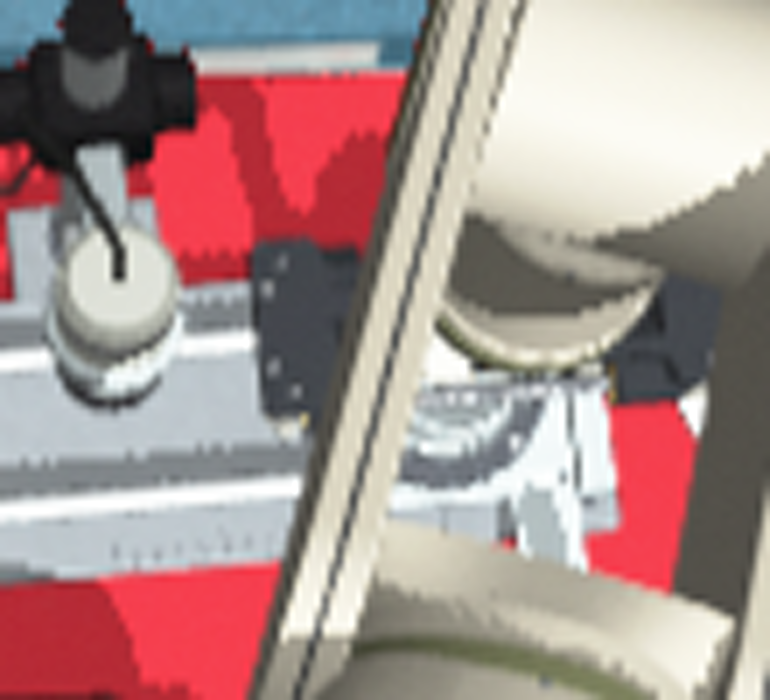

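Call:
jog_arm(
  targets=[
    [0.4, 0.12, 0, 0, 0, 0.1, 0],
    [0.8, 0.12, 0, 0, 0, 0.1, 0.1],
    [0.9, 0.12, 0, 0, 0, 0.1, 0.2],
    [0.9, 0.12, 0, 0, 0, 0.1, 0.27],
    [0.9, 0.12, 0, 0, 0, 0.1, 0.3],
  ],
  squeeze=5,
)

```text
t: 11.95
tool_pos: [0.5849, -0.1067, 0.0584]
orientation: [1.13, 1.259, -1.13]
force: [-0.4, 0.4, 0.3]
opening: 0.0656
```

Call:
jog_arm(
  targets=[
    [0, 0, 0, 0, 0, 0, 0.32],
    [0, 0, 0, 0, 0, 0, 0.33],
    [0, 0, 0, 0, 0, 0, 0.34],
    [0, 0, 0, 0, 0, 0, 0.35],
    [0, 0, 0, 0, 0, 0, 0.36],
  ],
)

```text
t: 12.58
tool_pos: [0.5849, -0.1063, 0.0586]
orientation: [1.131, 1.259, -1.129]
force: [-0.6, 3.9, 3.4]
opening: 0.0609
```

```bash
python3 -c "
from h import *
go([.585,-.1069,.058],-83.8)
cam('scene','scene10')
zoom('scene10','scene10z',280,120,380,210,7)"
```

```text
t 12.575 pos [ 0.5849 -0.1063  0.0586] F [-0.6076  3.9329  3.4168] open 0.06086995322059924 yaw -83.8484282129809
shift [0.0579 0.0012 0.0576] turn [-0.0484 -0.0802  0.0213]
```

View pics/scene10z.png

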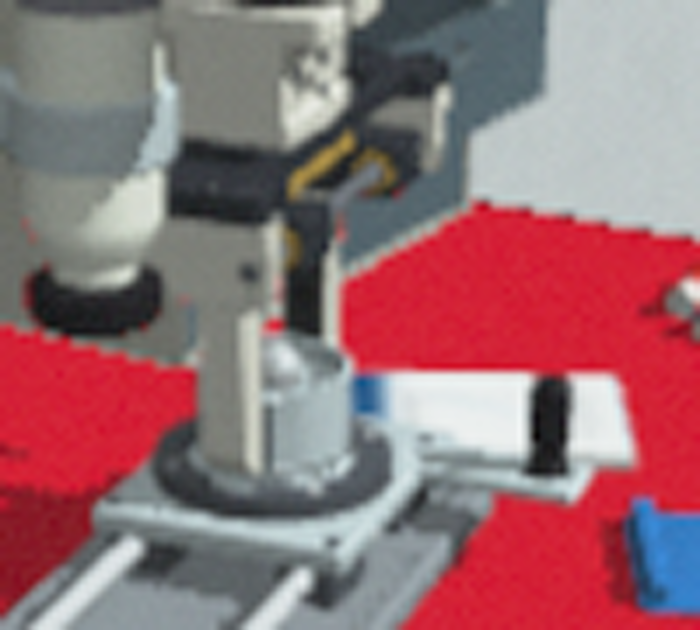

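Call:
jog_arm(
  targets=[
    [0, 0, 0, 0, 0, 0, 0.37],
    [0, 0, 0, 0, 0, 0, 0.4],
    [0, 0, 0, 0, 0, 0, 0.45],
  ],
  squeeze=12,
)

```text
t: 13.0
tool_pos: [0.585, -0.1063, 0.0586]
orientation: [1.131, 1.259, -1.129]
force: [-1.2, 3.1, 2.2]
opening: 0.0614
```

Call:
jog_arm(
  targets=[
    [0, 0, 0, 0, 0, 0, 0.45],
    [0, 0, 0, -0.3, 0, 0, 0.45],
    [0, 0, 0, -1.2, 0, 0, 0.45],
    [0, 0, 0, -3, 0, 0, 0.45],
    [0, 0, 0, -5, 0, 0, 0.45],
  ],
  squeeze=18,
)

```text
t: 13.62
tool_pos: [0.5851, -0.1066, 0.0586]
orientation: [1.064, 1.297, -1.062]
force: [1.0, 0.9, 0.5]
opening: 0.0609
```

```bash
python3 -c "
from h import *
go([.585,-.1069,.058],-83.8+92)
print(robot.read_state()['wrist_torque'])
cam('scene','scene11')
zoom('scene11','scene11z',280,120,380,210,7)"
```

```text
t 13.625 pos [ 0.5851 -0.1066  0.0586] F [1.0454 0.8584 0.4647] open 0.06086891243459971 yaw -78.7150677255329
shift [ 0.0582 -0.0131  0.0275] turn [-86.9151  -0.0474  -0.0447]
[ 0.2098 -0.1246 -0.0089]
```

View pics/scene11z.png

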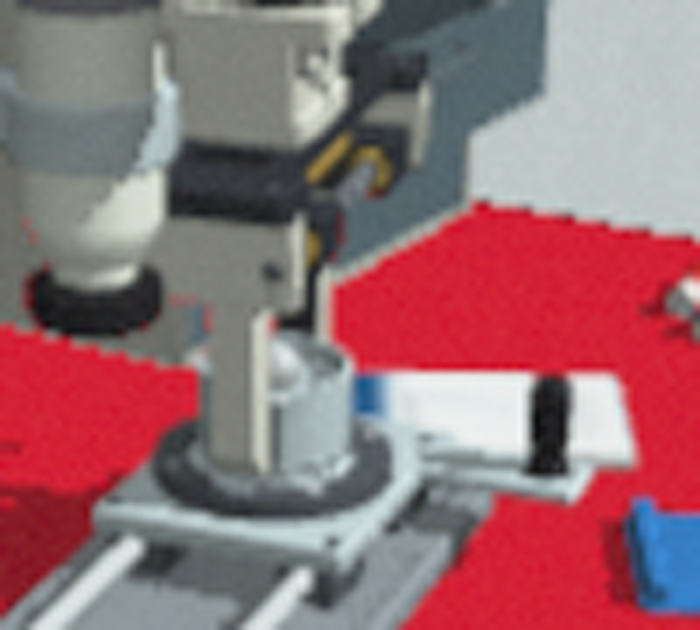

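Turning works with low forces, so I'll continue.

Call:
jog_arm(
  targets=[
    [0, 0, 0, -3, 0, 0, 0.45],
    [0, 0, 0, -6, 0, 0, 0.45],
    [0, 0, 0, -9, 0, 0, 0.45],
    [0, 0, 0, -12, 0, 0, 0.45],
    [0, 0, 0, -15, 0, 0, 0.45],
  ],
)

```text
t: 14.3
tool_pos: [0.585, -0.1066, 0.0586]
orientation: [0.863, 1.394, -0.862]
force: [0.5, 0.7, 1.1]
opening: 0.0611
```

Call:
jog_arm(
  targets=[
    [0, 0, 0, -3, 0, 0, 0.45],
    [0, 0, 0, -6, 0, 0, 0.45],
    [0, 0, 0, -9, 0, 0, 0.45],
    [0, 0, 0, -12, 0, 0, 0.45],
    [0, 0, 0, -15, 0, 0, 0.45],
  ],
)

```text
t: 14.92
tool_pos: [0.585, -0.1067, 0.0586]
orientation: [0.66, 1.469, -0.659]
force: [-0.8, 1.9, 2.1]
opening: 0.061
```

```bash
python3 -c "
from h import *
go([.585,-.1069,.058],-83.8+92)
print(robot.read_state()['wrist_torque'])
cam('scene','scene12')
zoom('scene12','scene12z',280,120,380,210,7)"
```

```text
t 14.925 pos [ 0.585  -0.1067  0.0586] F [-0.7629  1.8908  2.0937] open 0.06102364109252866 yaw -48.36415567343852
shift [ 0.0584 -0.0129  0.0214] turn [-56.5642  -0.0456  -0.0431]
[ 0.1709  0.033  -0.0699]
```

View pics/scene12z.png

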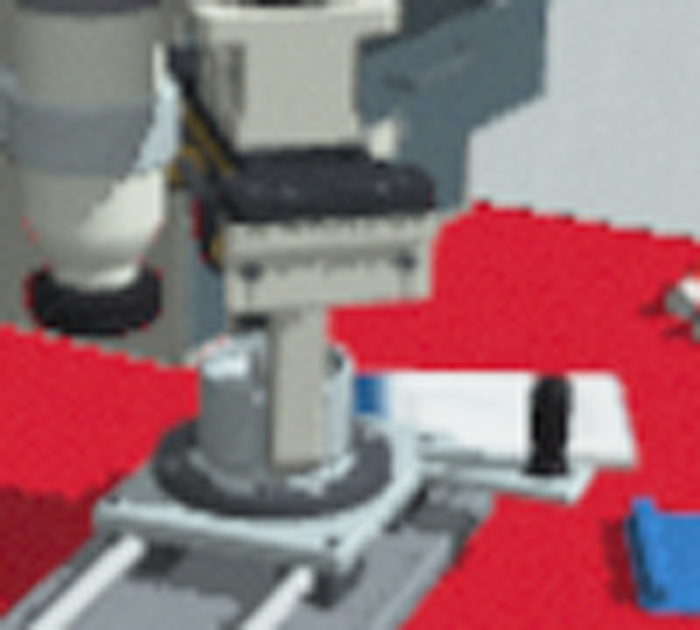

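Call:
jog_arm(
  targets=[
    [0, 0, 0, -3, 0, 0, 0.45],
    [0, 0, 0, -6, 0, 0, 0.45],
    [0, 0, 0, -9, 0, 0, 0.45],
    [0, 0, 0, -12, 0, 0, 0.45],
    [0, 0, 0, -15, 0, 0, 0.45],
  ],
)

```text
t: 15.6
tool_pos: [0.5848, -0.1067, 0.0586]
orientation: [0.454, 1.524, -0.453]
force: [0.0, 0.4, 2.4]
opening: 0.0612
```

Call:
jog_arm(
  targets=[
    [0, 0, 0, -3, 0, 0, 0.45],
    [0, 0, 0, -6, 0, 0, 0.45],
    [0, 0, 0, -9, 0, 0, 0.45],
    [0, 0, 0, -12, 0, 0, 0.45],
    [0, 0, 0, -15, 0, 0, 0.45],
  ],
)

```text
t: 16.23
tool_pos: [0.5847, -0.1068, 0.0586]
orientation: [0.248, 1.558, -0.247]
force: [0.4, -0.0, 1.9]
opening: 0.0609
```

Call:
jog_arm(
  targets=[
    [0, 0, 0, -3, 0, 0, 0.45],
    [0, 0, 0, -6, 0, 0, 0.45],
    [0, 0, 0, -9, 0, 0, 0.45],
    [0, 0, 0, -12, 0, 0, 0.45],
    [0, 0, 0, -15, 0, 0, 0.45],
  ],
)

```text
t: 16.85
tool_pos: [0.5846, -0.1071, 0.0586]
orientation: [0.042, 1.572, -0.041]
force: [-1.2, -0.5, 2.2]
opening: 0.0609
```

```bash
python3 -c "
from h import *
go([.585,-.1069,.058],-83.8+92)
print(robot.read_state()['wrist_torque'])
cam('scene','scene13')
zoom('scene13','scene13z',280,120,380,210,7)"
```

```text
t 16.85 pos [ 0.5846 -0.1071  0.0586] F [-1.2497 -0.4701  2.1636] open 0.060865318739005136 yaw -3.0124318245194144
shift [0.0626 0.0215 0.0419] turn [-11.2124  -0.0729  -0.0207]
[-0.0445  0.0364 -0.0762]
```

View pics/scene13z.png

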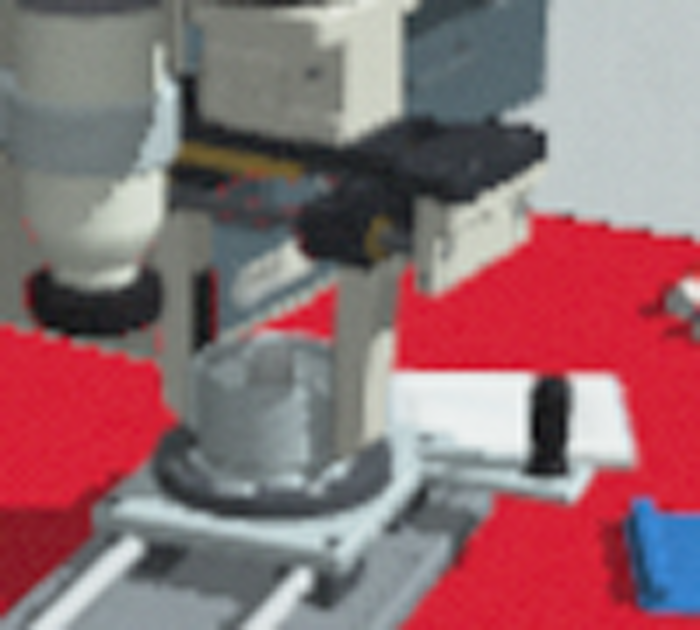

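Call:
jog_arm(
  targets=[
    [0, 0, 0, -2.5, 0, 0, 0.45],
    [0, 0, 0, -5, 0, 0, 0.45],
    [0, 0, 0, -7, 0, 0, 0.45],
    [0, 0, 0, -8.5, 0, 0, 0.45],
    [0, 0, 0, -9.5, 0, 0, 0.45],
  ],
)

```text
t: 17.52
tool_pos: [0.5841, -0.1072, 0.0586]
orientation: [-0.091, 1.571, 0.091]
force: [-4.8, -1.2, 5.6]
opening: 0.0609
```

```bash
python3 -c "
from h import *
go([.585,-.1069,.058],-83.8+92)
print(robot.read_state()['wrist_torque'])"
```

```text
t 17.525 pos [ 0.5841 -0.1072  0.0586] F [-4.8341 -1.1904  5.5875] open 0.06087992563662929 yaw 6.651606118699683
shift [0.0591 0.0225 0.0904] turn [-1.5484 -0.1229 -0.028 ]
[-0.0092  0.7836 -0.5528]
```

Call:
jog_arm(
  targets=[
    [0, 0, 0, -0.6, 0, 0, 0.45],
    [0, 0, 0, -1.2, 0, 0, 0.45],
    [0, 0, 0, -1.8, 0, 0, 0.45],
  ],
)

```text
t: 17.9
tool_pos: [0.5839, -0.1067, 0.0586]
orientation: [-0.115, 1.57, 0.117]
force: [-4.9, 4.3, 6.6]
opening: 0.0611
```

```bash
python3 -c "
from h import *
go([.585,-.1069,.058],-83.8+92)
print(robot.read_state()['wrist_torque'])"
```

```text
t 17.9 pos [ 0.5839 -0.1067  0.0586] F [-4.8992  4.2516  6.5507] open 0.061108596972447526 yaw 8.450706108412833
shift [ 0.0577 -0.0364  0.1015] turn [ 0.2506 -0.1403 -0.0892]
[ 0.4652  0.6489 -0.9656]
```

Call:
jog_arm(
  targets=[
    [0, 0, 0, -0.5, 0, 0, 0.45],
    [0, 0, 0, -0.8, 0, 0, 0.45],
  ],
)

```text
t: 18.15
tool_pos: [0.5839, -0.1065, 0.0585]
orientation: [-0.125, 1.57, 0.128]
force: [-3.3, 2.0, 3.8]
opening: 0.0607
```

```bash
python3 -c "
from h import *
go([.585,-.1069,.058],-83.8+92)
print(robot.read_state()['wrist_torque'])
cam('scene','scene14');cam('top','top14')
zoom('scene14','scene14z',280,120,380,210,7);zoom('top14','top14z',310,130,420,230,7)"
```

```text
t 18.15 pos [ 0.5839 -0.1065  0.0585] F [-3.2608  1.9951  3.7642] open 0.060718192765227476 yaw 9.246077138777704
shift [ 0.0526 -0.0578  0.1037] turn [ 1.0459 -0.1446 -0.114 ]
[ 0.3368  0.5035 -0.9601]
```

View pics/scene14z.png

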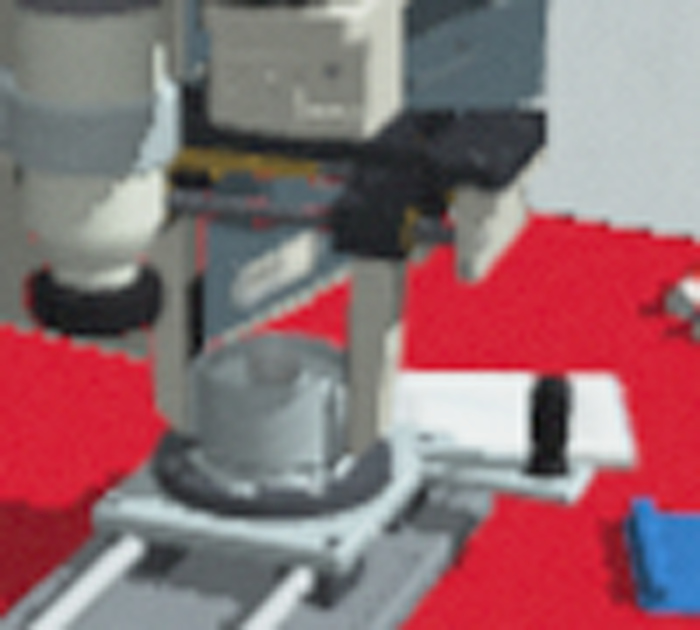

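View pics/top14z.png

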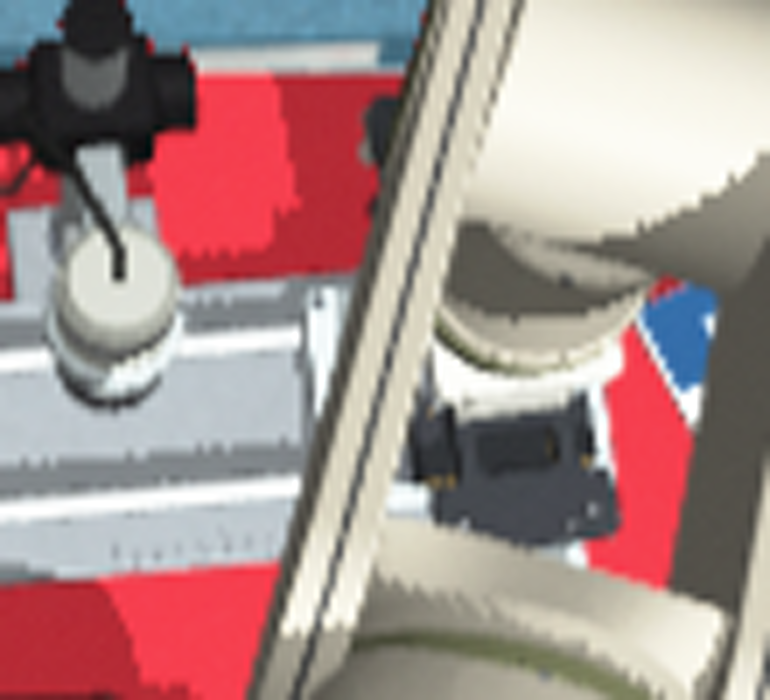

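Call:
jog_arm(
  targets=[
    [0, -0.02, 0.05, 0.6, 0, 0, 0.45],
    [0, -0.05, 0.08, 1.3, 0, 0, 0.45],
    [0, -0.05, 0.08, 1.6, 0, 0, 0.45],
    [0, -0.05, 0.08, 1.6, 0, 0, 0.45],
  ],
  squeeze=22,
)

```text
t: 18.75
tool_pos: [0.5843, -0.1064, 0.0586]
orientation: [-0.104, 1.572, 0.107]
force: [-6.9, 4.0, 7.4]
opening: 0.0609
```

```bash
python3 -c "
from h import *
go([.585,-.1069,.058],-83.8+92)
print(robot.read_state()['wrist_torque'])"
```

```text
t 18.75 pos [ 0.5843 -0.1064  0.0586] F [-6.9199  4.0354  7.4388] open 0.06093360012776497 yaw 7.703758047929824
shift [ 0.0571 -0.0595  0.0583] turn [-0.4965 -0.2001 -0.1431]
[ 0.6694  1.0346 -0.1395]
```

Call:
jog_arm(
  targets=[
    [0, 0.02, -0.06, 0, 0, 0, 0.45],
    [0, 0.02, -0.12, 0, 0, 0, 0.45],
    [-0.03, 0.02, -0.15, 0, 0, 0, 0.45],
    [-0.05, 0.02, -0.15, 0, 0, 0, 0.45],
  ],
)

```text
t: 19.25
tool_pos: [0.5835, -0.1064, 0.0589]
orientation: [-0.104, 1.57, 0.107]
force: [5.1, 1.4, -4.7]
opening: 0.0609
```

```bash
python3 -c "
from h import *
go([.585,-.1069,.058],-83.8+91.5)
print(robot.read_state()['wrist_torque'])
"
```

```text
t 19.25 pos [ 0.5835 -0.1064  0.0589] F [ 5.1005  1.4254 -4.7008] open 0.0608683435700308 yaw 7.702959198626104
shift [ 0.0879 -0.0693  0.1426] turn [ 0.0028 -0.1181 -0.1293]
[ 0.1231 -1.1694 -0.139 ]
```

Call:
jog_arm(
  targets=[
    [0, 0, 0.03, 0, 0, 0, 0.45],
    [-0.05, 0, 0.04, 0, 0, 0, 0.45],
    [-0.1, 0, 0.04, 0, 0, 0, 0.45],
    [-0.15, 0, 0.04, 0, 0, 0, 0.45],
  ],
)

```text
t: 19.75
tool_pos: [0.5837, -0.1064, 0.0602]
orientation: [-0.104, 1.571, 0.107]
force: [2.1, 1.1, -2.8]
opening: 0.0607
```

```bash
python3 -c "
from h import *
go([.584,-.1065,.158],-83.8+91.5)
print(robot.read_state()['wrist_torque'])
cam('scene','scene15')
zoom('scene15','scene15z',280,120,380,210,7)"
```

```text
t 19.75 pos [ 0.5837 -0.1064  0.0602] F [ 2.0721  1.1092 -2.8279] open 0.06072498452072991 yaw 7.699627709915999
shift [-9.7774  0.0049  0.0042] turn [-0.0005 -0.1418 -0.1342]
[ 0.0176 -0.548  -0.1019]
```

View pics/scene15z.png

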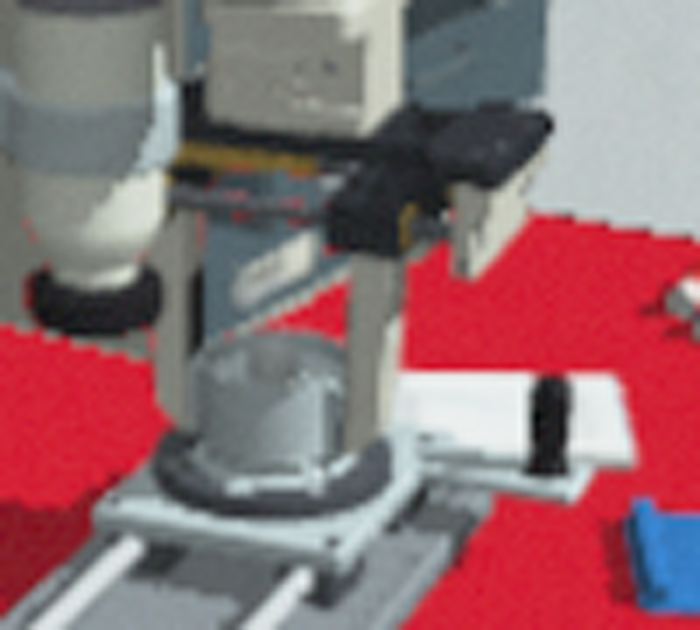

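Call:
jog_arm(
  targets=[
    [-0.1, 0, 0, 0, 0, 0, 0.45],
    [-0.2, 0, 0, 0, 0, 0, 0.45],
    [-0.35, 0, 0, 0, 0, 0, 0.45],
    [-0.5, 0, 0, 0, 0, 0, 0.45],
    [-0.65, 0, 0, 0, 0, 0, 0.45],
  ],
)

```text
t: 20.42
tool_pos: [0.5836, -0.1064, 0.067]
orientation: [-0.104, 1.571, 0.107]
force: [0.9, -0.1, -1.6]
opening: 0.0609
```

Call:
jog_arm(
  targets=[
    [-0.15, 0, 0, 0, 0, 0, 0.45],
    [-0.3, 0, 0, 0, 0, 0, 0.45],
    [-0.45, 0, 0, 0, 0, 0, 0.45],
    [-0.7, 0, 0, 0, 0, 0, 0.45],
    [-1, 0, 0, 0, 0, 0, 0.45],
  ],
)

```text
t: 21.05
tool_pos: [0.5836, -0.1064, 0.0771]
orientation: [-0.104, 1.571, 0.107]
force: [0.8, -0.5, -2.0]
opening: 0.0609
```

```bash
python3 -c "
from h import *
go([.584,-.1065,.163],-83.8+91.5)
print(robot.read_state()['wrist_torque'])
cam('scene','scene16')
zoom('scene16','scene16z',280,110,380,200,7)"
```

```text
t 21.05 pos [ 0.5836 -0.1064  0.0771] F [ 0.7607 -0.4766 -2.0094] open 0.06092364940263922 yaw 7.710741192322823
shift [-8.5852  0.0077  0.017 ] turn [ 0.0106 -0.1669 -0.1302]
[ 0.0018 -0.0793 -0.0406]
```

View pics/scene16z.png

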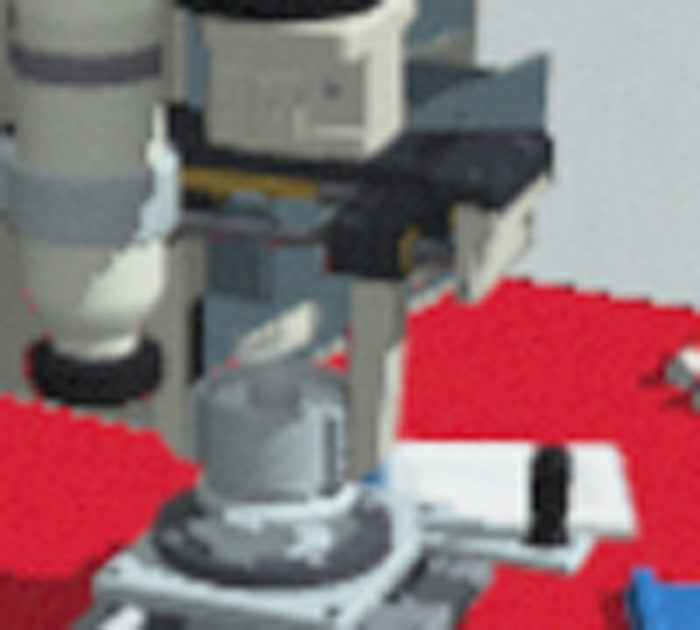

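Call:
jog_arm(
  targets=[
    [-0.3, 0, 0, 0, 0, 0, 0.45],
    [-0.7, 0, 0, 0, 0, 0, 0.45],
    [-1.2, 0, 0, 0, 0, 0, 0.45],
    [-1.7, 0, 0, 0, 0, 0, 0.45],
    [-2.2, 0, 0, 0, 0, 0, 0.45],
  ],
)

```text
t: 21.72
tool_pos: [0.584, -0.1066, 0.1002]
orientation: [-0.104, 1.57, 0.107]
force: [-0.4, 0.8, -2.3]
opening: 0.0608
```

Call:
jog_arm(
  targets=[
    [-0.5, 0, 0, 0, 0, 0, 0.45],
    [-1, 0, 0, 0, 0, 0, 0.45],
    [-1.5, 0, 0, 0, 0, 0, 0.45],
    [-2, 0, 0, 0, 0, 0, 0.45],
    [-2.5, 0, 0, 0, 0, 0, 0.45],
  ],
)

```text
t: 22.35
tool_pos: [0.5841, -0.1066, 0.1255]
orientation: [-0.104, 1.57, 0.107]
force: [0.9, 0.2, -2.7]
opening: 0.0609
```

Call:
jog_arm(
  targets=[
    [-0.5, 0, 0, 0, 0, 0, 0.45],
    [-1, 0, 0, 0, 0, 0, 0.45],
    [-1.5, 0, 0, 0, 0, 0, 0.45],
    [-2, 0, 0, 0, 0, 0, 0.45],
    [-2.5, 0, 0, 0, 0, 0, 0.45],
  ],
)

```text
t: 22.98
tool_pos: [0.5842, -0.1067, 0.1508]
orientation: [-0.104, 1.57, 0.107]
force: [-0.6, 0.6, -2.4]
opening: 0.061
```

Call:
jog_arm(
  targets=[
    [-0.5, 0, 0, 0, 0, 0, 0.45],
    [-0.9, 0, 0, 0, 0, 0, 0.45],
    [-1.2, 0, 0, 0, 0, 0, 0.45],
    [-1.4, 0, 0, 0, 0, 0, 0.45],
    [-1.5, 0, 0, 0, 0, 0, 0.45],
  ],
)

```text
t: 23.6
tool_pos: [0.5842, -0.1067, 0.1658]
orientation: [-0.104, 1.57, 0.107]
force: [-0.8, 0.1, -1.1]
opening: 0.0609
```

Call:
jog_arm(
  targets=[
    [0, 0, 0, 0, 0, 0, 0.45],
    [0, 0, 0, 0, 0, 0, 0.45],
    [0, 0, 0, 0, 0, 0, 0.45],
    [0, 0, 0, 0, 0, 0, 0.45],
    [0, 0, 0, 0, 0, 0, 0.45],
  ],
)

```text
t: 24.22
tool_pos: [0.5841, -0.1067, 0.1658]
orientation: [-0.104, 1.57, 0.107]
force: [-0.3, -0.4, -1.9]
opening: 0.0605
```

```bash
python3 -c "
from h import *
go([.584,-.1065,.163],-83.8+91.5)
cam('scene','scene17');cam('top','top17')
zoom('scene17','scene17z',280,90,380,200,7);zoom('top17','top17z',310,130,420,230,7)"
```

```text
t 24.225 pos [ 0.5841 -0.1067  0.1658] F [-0.2901 -0.4075 -1.939 ] open 0.060541459514763855 yaw 7.711760274030147
shift [ 0.2805  0.0172 -0.0116] turn [ 0.0116 -0.121  -0.1127]
```

View pics/scene17z.png

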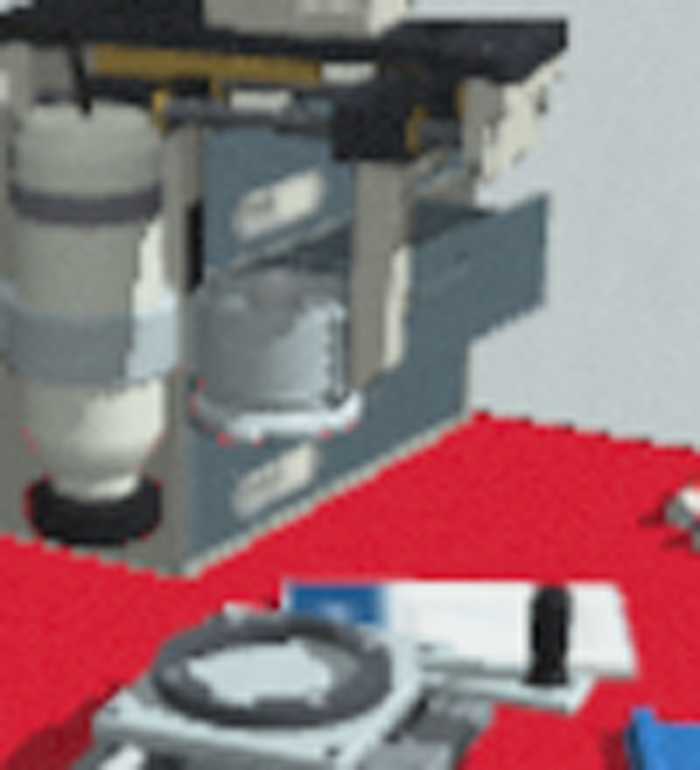

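View pics/top17z.png

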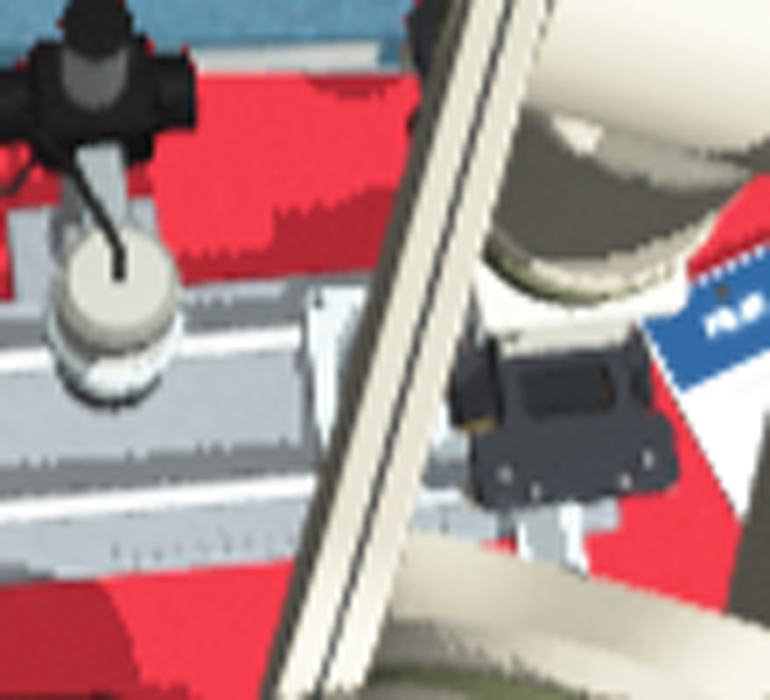

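```bash
python3 -c "
from h import *
print(robot.read_state()['dq'])
print(ticket.close_job())
print(robot.read_state()['force'],robot.read_state()['t'])"
```

```text
[ 0.0013 -0.0013 -0.0006 -0.0007  0.0016  0.0024]
the job is handed in; nothing more can be done
None
the job is handed in; nothing more can be done
```

The stage is out at its end stop and the dish is unlocked. It is now held still in the gripper, about 98 mm above the ring. The job was handed in at about 24 s.

- **Stage:** I slid it out by the handle until the push force rose to about 9 N with no further movement. The tool measured 148.7 mm of travel against the nominal 150 mm. In the last top picture the visible stage corner is where it was straight after the slide.
- **Dish turn:** I turned it anticlockwise with the two flat faces gripped. The stop was met at about 92° by the tool, with torque levelling off near 0.96 N m. I then eased the turn back about 1.5°, still inside the release range. While it sat against the ring the tool felt up to about 7 N sideways and 7 N vertically, which I eased off before lifting.
- **Lift:** The dish came out freely and the load settled at about 2 N, its own weight plus the ball.
- **Final state:** The tool is within 0.2° of level. I judged the dish itself level only by eye in the picture.
- **Ball:** In the last scene picture it shows in the middle of the dish. The gripper hid it from the top camera at the end, so that is from one view. Just after the slide, the top view had put it about 2 mm to the right of centre.
- **Bystander items:** I didn't touch any of them. The film packet, card and stapler look undisturbed where the pictures show them, but I didn't measure them or the phone again at the end.

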